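# Free a strap link by drawing back its spring bar with a forked tool

## Task

Take the forked tool from its wooden stand, straddle the spring bar of the strap fixture just inside the collar, and draw the collar sideways until the fork comes up firmly but gently against the brass stops, holding it pressed there for a moment while the strap link drops into the tray. Then let the bar come back and put the fork upright, fully home, in its stand again. Touch the fixture and the link with the fork only, and leave the other things on the bench alone.

Things in the scene. Friction and masses are not known exactly. Their poses are not given: they have to be found in the camera images.
- fixture: Fixed strap fixture on a dark wooden base 80 (x) x 143 (y) mm. Origin on the bench, 50 mm from the base's -y end. x across, y along the spring bar, z up; highest point 94 mm. A sled carries aluminium cheek, bar, collar, brass stops and barrel; it is set anywhere within 5.5 mm either way along y. That setting is not reported and must be felt. Positions below are for the middle setting.
- gap (a point): On the axis (along y, x = 0, 80 mm up) of the nickel spring bar, 6 mm diameter, in the middle of the 24 mm gap where it is bare: aluminium cheek on the -y side (44 mm wide), collar on the +y side. At fixture y = 0. +y is the direction of draw.
- collar (a point): Middle of the collar's inner (-y) face, on the bar axis at fixture y = 12. Collar 20 mm diameter, 5 mm thick. Drawing it to +y compresses the spring: about 3 N at first, 6 N at the end. The link comes free after 8 to 19 mm of draw. Let go, the bar springs back.
- stops (a point): On the bar axis, level with the faces of the two rigid brass stops, fixture y = 33.5; the stops stand either side of the bar at x = 11.5 to 22 and -11.5 to -22, 71 to 89 mm up. The prongs' +y faces meet them after 21.5 mm of draw. 12 to 18 N in all on the fork there (spring included) is right, over 22 N too much.
- tray (a point): Middle of the tray floor below the link, 8 mm above the bench, fixture y = -28.5. The bay runs from the red fixed cheek (inner face y = -39) to the aluminium cheek (inner face y = -18); side lips at x = -35 and 35 rise to 24 mm.
- link: Nickel strap link, a flat ladder-shaped plate 28 (x) x 8 (y) x 48 (z) mm with a 12 mm square eye near its top through which the bar's end passes; 45 g. Origin: centre of its underside, 41 mm above the bench while it hangs, about 8 to 25 mm when it has dropped into the tray.
- fork: Forked tool, 90 mm tall, 100 g, prongs down. Origin midway between the prong tips; z up, x across the prongs, y through their thickness. Two steel prongs 11.5 wide, 6 thick, z 0 to 32, 11 mm slot between. Brass guard 52 (x) x 24 (y), z 32 to 38. Blue handle 24 (x) x 18 (y), z 38 to 90: grip it just above the guard, closing along y. In use y lies along the bar, tips about 14 mm below its axis.
- stand: Fixed wooden stand 72 x 46 mm, 45 mm high, origin centre of underside. Pocket from above 42 (x) x 12 (y) mm, floor at 6 mm. The fork stands in it prongs down, guard resting on the top, fork origin 13 mm above the bench over the stand's centre, fork x along stand x, either way round.
- rack: Bystander: fixed wooden rack 45 x 190 x 30 mm with ten holes holding nickel button rods, 60 mm high. Origin: centre of underside.
- key: Bystander: cream celluloid key with a wooden tail, 118 x 19 x 6 mm, lying flat.
- corner: Bystander: red bellows corner, 44 x 44 x 30 mm, L-shaped.
- mallet: Bystander: bronze-headed mallet, 200 mm long, lying.
- cup: Bystander: small pewter cup, 56 mm across, 55 mm high.
- jar: Bystander: amber glass jar with a steel cap, 52 mm across, 60 mm high.
Not all that is in view belongs to the job. There is more than one size of the fork; the one meant has the size given above. There is more than one size of the stand; the job needs the smaller.

How it is judged:
On the way:
1. the link has dropped into the tray while the fork bears firmly (over 10 N) on the fixture's stops (contact force between fork and fixture above 10 N and y of fork in the frame of fixture above 0.02 m and z of link in the frame of fixture below 0.034 m), for 0.3 s.
At the end, for the whole second after the job is handed in: The link lies at rest in the fixture's tray (origin below 34 mm, between the cheeks and the side lips); the fork is released and at rest in its stand, guard on the top (origin within 9 mm of the stand's centre sideways, below 16 mm, tilted under 0.1 rad) (z of link in the frame of fixture below 0.034 m and x of link in the frame of fixture between -0.04 and 0.04 m and y of link in the frame of fixture between -0.042 and -0.01 m and horizontal distance between fork and stand below 0.009 m and z of fork in the frame of stand below 0.016 m and angle between fork's own z axis and vertical below 0.1 rad and linear speed of each of fork, link below 0.02 m/s); the robot touches nothing.
It fails at once if the fork bears on the fixture with more than 22 N (contact force between fork and fixture above 22 N).
It fails at once if the gripper or arm touches the fixture or its spring bar (contact force between any of the fingers, the arm and fixture above 1 N).
It fails at once if the gripper or arm touches the link (contact force between any of the fingers, the arm and link above 0.5 N).
It fails at once if a bystander is shifted by more than 15 mm (distance of any of key, corner, mallet, cup, jar from where it was at the start of the episode above 0.015 m).
It also fails if it takes over 69 s, if anything falls off the work surface, if the arm or the gripper's body presses on something with over 40 N, if the wrist force passes 120 N, or if a joint passes its speed limit or range.

## Robot

A 7-joint arm with a two-finger parallel gripper is mounted at the origin on the work surface. World frame = base frame: x ahead of the robot, y to its left, z up, the work surface at z = 0. Lengths are in m, angles in rad, forces in N, time in s.
With the tool pointing down it reaches from about 0.425 to 1.025 m from the base axis. Payload 9.4 kg.
Tool frame: the origin (TCP) lies on the front face of the gripper's body, between the roots of the fingers; the fingertips stand 73 mm ahead of it and the grasp point (between the pads) lies 54 mm ahead of it; z points along the fingers, x is the direction in which the jaws open and shut, and the axes are right-handed (so a half turn about z gives the same grasp; the last joint's range is limited). The gripper opens to 85 mm and grips with 20 to 120 N. Pads are 22 mm wide; open, the fingers measure 114 mm over their backs; the gripper's body (76 mm by 85 mm) begins 54 mm behind the grasp point. The pads swing forward as they close: fully open they stand 13 mm farther back than shut.
Start: joints at [1.116, 0.599, -0.003, 1.599, 0.002, 0.943, -0.08], TCP at [0.267, -0.674, 0.304] pointing down, gripper open.
Joint ranges: [-2.57, 2.57], [-0.35, 1.97], [-1.29, 1.29], [0.11, 2.56], [-1.05, 4.19], [0.11, 1.86], [-2.63, 2.63]. Speed limits (rad/s): [2.22, 2.22, 3.01, 3.01, 3.14, 3.14, 3.14].

## Interface

Orientations are given as a unit quaternion [x, y, z, w].
In Python, from plant import telemetry, vision, ticket, look_for, regions_of, place_of gives the robot as it stands. The module is installed in compiled form; this text tells all that it offers.
- The arm moves only by the tool play_rows, never from a script. Its argument "series" is a list of rows, each a list of 4 numbers: the shift along the world's x, y, z in m, then the turn about the world's z in rad. A call has 1 to 20 rows; each row shifts and turns the pose as measured when the row begins; what a row does not reach is not made up. A row lasts 1/8 s, in which the tool goes at most 62.5 mm and 10.7 degrees, less where a joint would pass 70% of its speed; a pose out of reach is approached as far as the arm can. A call is refused whole if a number of a shift passes 0.0625 or a number of a turn 0.188, either way. A call with a gripper value outside its range is refused whole. "jaw" is the finger opening in m, from 0 to 0.0854, set as the call begins (left out, the last holds). The fingers move at their own pace and stop on an object; "force" is the grip in N (left out, the last holds). Time passes only in rows, so rows that do not move let the fingers close. It gives the time, the measured TCP pose, the force and the opening at its end, in the units of the state.
- telemetry.observe(): the state, without advancing time (a new reading comes with each control period).
- vision.read_camera(name): name is "scene" or "top" or "wrist"; returns a dict with "image" (400x640x3 uint8, red, green, blue), "range_z" (400x640 float32, m along the optical axis (not along the pixel's ray), 0 where there is no reading), "vertical_fov" (degrees; the focal length in pixels is half the picture's height over the tangent of half this angle, whatever the lens; pixels are square), "cx", "cy" (the principal point, pixels), "world_to_cam" (4x4, takes a point from world to camera coordinates). Camera axes: x right, y up, looking along -z (the intrinsics and any distortion apply to the point x, -y, -z); pixel columns grow to the right and rows downward; lengths in m; the calibration is good to about 2 mm. A picture is of the moment at which its call begins.
- ticket.sign_off(): hands the job in, once; it reports no verdict.
Trained networks look in the newest picture that a camera, given by its name, has taken for a name from the list of things; names that differ only in an ending like _2 or _b are one class to them, and where a whole thing is asked for, a point or a joint stands for the part that bears it (a point fixed in the world has none). Each returns a list of dicts, best first, with "score" (0 to 1); they miss things now and then, are a little off and sometimes report something else, mostly with a low value. They report only what shows in the picture. A call takes as long as a camera call. They do not tell look-alikes from the thing itself.
- look_for(camera, label): "box" ([left, top, right, bottom] in pixels, round what is visible of it).
- regions_of(camera, label): "mask" (400x640 bool, what is visible of it) and "box" ([left, top, right, bottom] in pixels, round what is visible of it).
- place_of(camera, label): "position" ([column, row] in pixels: a listed point, or the origin of a listed thing).
The state is a dict: "time": time; "joints": joint angles; "qvel": joint speeds; "joint_torque": joint torques, N m; "eef_pos": TCP position; "ee_rot": TCP orientation; "force": force on the tool from outside, world axes, zero at the start; "ft_torque": the same for the moment, N m; "finger_gap": finger opening in m.
Only numpy, scipy, OpenCV 4.12 (cv2) and the standard library are available. Lean on these libraries where they do the work, as an engineer would, in place of code of your own. Each camera call takes 0.05 s, during which the arm holds its last target. There are 200 camera calls.

## Working session

There is one attempt and no reset: what is moved stays moved. The work goes in short steps, Python scripts to look and compute and a tool call to move; the robot and the scene stay as the last step left them, time stands still between calls to the robot, and variables do not carry over. Pictures are saved under pics/ and viewed, about 8 in all and at most 12, crops included, and the job is handed in when it is done.

Besides the shell and the picture viewer there is one more tool, called by a JSON object that holds its "api" and its "payload", one argument or row to a line. play_rows: Moves the arm, as the interface text tells. Its arguments: {"type":"object","properties":{"series":{"type":"array","items":{"type":"array","items":{"type":"number"}}},"jaw":{"type":"number"},"force":{"type":"number"}},"required":["series"]}

```bash
mkdir -p pics
cat > h.py <<'E'
import numpy as np, cv2
from plant import telemetry, vision, ticket, look_for, regions_of, place_of
def K(c):
    f=c["image"].shape[0]/2/np.tan(np.radians(c["vertical_fov"])/2); return f
def cloud(c):
    f=K(c); z=c["range_z"]; v,u=np.mgrid[0:z.shape[0],0:z.shape[1]]
    P=np.stack([(u-c["cx"])/f*z,-(v-c["cy"])/f*z,-z,np.ones_like(z)],-1)
    W=P@np.linalg.inv(c["world_to_cam"]).T
    W=W[...,:3]; W[z==0]=np.nan; return W
def ray_at(c,px,h):
    f=K(c); M=np.linalg.inv(c["world_to_cam"]); d=M[:3,:3]@np.array([(px[0]-c["cx"])/f,-(px[1]-c["cy"])/f,-1]); o=M[:3,3]
    return o+d*(h-o[2])/d[2]
def save(c,n): cv2.imwrite("pics/"+n,c["image"][...,::-1])
E
python3 - <<'E'
from h import *
print(telemetry.observe())
for n in ("scene","top"):
    c=vision.read_camera(n); save(c,n+"0.png"); W=cloud(c)
    print(n,{k:c[k] for k in c if k not in("image","range_z","world_to_cam")},np.linalg.inv(c["world_to_cam"]).round(3)[:3,3])
    for l in ("fixture","fork","stand","link","key","corner","mallet","cup","jar","rack"):
        for r in regions_of(n,l)[:3]:
            if r["score"]<.3: continue
            p=W[r["mask"]]; print(l,round(r["score"],2),np.round(r["box"]),np.nanmin(p,0).round(3),np.nanmax(p,0).round(3))
    for l in ("gap","collar","stops","tray","fork","stand"):
        for r in place_of(n,l)[:2]:
            h=dict(gap=.08,collar=.08,stops=.08,tray=.008,fork=.013,stand=0)[l]
            print(l,round(r["score"],2),np.round(r["position"],1),ray_at(c,r["position"],h).round(3))
E
```

```text
{'time': 0.0, 'joints': array([ 1.1162996 ,  0.60010924, -0.00253764,  1.60015056,  0.00176207,
        0.94289393, -0.07976269]), 'qvel': array([-0.00047371, -0.0010483 , -0.00091572,  0.00028951, -0.00083755,
        0.00168236,  0.00132914]), 'joint_torque': array([ 1.99129545e-04, -7.76456308e+01,  1.56503398e+00, -2.58003402e+01,
        1.22898747e-02,  8.98222992e-03,  3.74315925e-05]), 'eef_pos': array([ 0.26729471, -0.6735305 ,  0.30302103]), 'ee_rot': array([ 8.27326022e-01, -5.61721502e-01, -6.75505815e-04, -3.88834480e-04]), 'force': array([-0.15409146,  0.40167671,  0.41734917]), 'ft_torque': array([-0.02140199, -0.00173089, -0.01175019]), 'finger_gap': 0.08550717597906939}
scene {'vertical_fov': 56.3182846277994, 'cx': 320.81047348788053, 'cy': 209.6076582036938} [ 1.085 -0.474  0.642]
fixture 0.77 [207. 225. 280. 292.] [ 0.425 -0.273 -0.003] [ 0.57  -0.103  0.098]
fork 0.79 [353. 161. 368. 186.] [0.434 0.183 0.002] [0.547 0.274 0.107]
fork 0.77 [327. 137. 353. 179.] [0.22  0.218 0.001] [0.446 0.436 0.131]
stand 0.92 [346. 184. 373. 200.] [0.485 0.171 0.   ] [0.559 0.24
[... 2198 characters left out ...]
6 0.219 0.058]
jar 0.98 [180. 136. 206. 165.] [0.693 0.292 0.002] [0.74  0.339 0.063]
rack 0.65 [304. 114. 382. 144.] [ 0.748 -0.14  -0.003] [0.809 0.052 0.064]
rack 0.44 [231. 120. 256. 148.] [ 0.74   0.166 -0.003] [0.793 0.221 0.058]
gap 0.55 [426.4 227. ] [ 0.526 -0.223  0.08 ]
gap 0.37 [408.2 226.5] [ 0.527 -0.183  0.08 ]
collar 0.56 [420.2 227.6] [ 0.524 -0.21   0.08 ]
collar 0.5 [427.2 228.8] [ 0.522 -0.225  0.08 ]
stops 0.66 [408.8 228.8] [ 0.522 -0.185  0.08 ]
tray 0.67 [428.1 233.1] [ 0.521 -0.245  0.008]
fork 0.79 [241.4 234.5] [0.517 0.195 0.013]
fork 0.65 [416.1 230.7] [ 0.526 -0.215  0.013]
stand 0.71 [239.5 235.2] [0.516 0.203 0.   ]
stand 0.68 [295.7 230.4] [0.528 0.069 0.   ]
```

Run:
```python
from h import *
c=vision.read_camera("top"); W=cloud(c)
im=c["image"][...,::-1]
a=cv2.resize(im[190:270,360:480],None,fx=6.6,fy=6.6,interpolation=3)[:290*2]
b=cv2.resize(im[195:310,190:330],None,fx=5,fy=5,interpolation=3)
cv2.imwrite("pics/fixtop.png",a); cv2.imwrite("pics/forktop.png",b)
s=vision.read_camera("scene"); im=s["image"][...,::-1]
cv2.imwrite("pics/scenecrop.png",cv2.resize(im[130:330,190:460],None,fx=2.9,fy=2.9,interpolation=3))
def rect(W,box,lo,hi,ex=None):
    X=W[box[1]:box[3],box[0]:box[2]].reshape(-1,3); m=(X[:,2]>lo)&(X[:,2]<hi)
    p=X[m]; r=cv2.minAreaRect((p[:,:2]*1000).astype(np.float32)); print(m.sum(),"med z",np.median(p[:,2]).round(4),"c",np.round(r[0],1),"size",np.round(r[1],1),"ang",round(r[2],1),"mean",p.mean(0).round(4))
for lo,hi in((.095,.108),(.045,.055),(.038,.049)): rect(W,(222,214,260,258),lo,hi)
print("fixture")
for lo,hi in((.085,.1),(.075,.1),(.06,.1),(.005,.03)): rect(W,(370,205,455,260),lo,hi)
W2=cloud(s)
print("scene")
rect(W2,(346,155,378,200),.098,.108);rect(W2,(200,220,285,295),.06,.1);rect(W2,(200,220,285,295),.006,.1)
```

```text
101 med z 0.102 c [518.1 198.9] size [24.  17.7] ang 17.4 mean [0.5178 0.1986 0.1018]
172 med z 0.0497 c [517.7 198.6] size [60.9 33.1] ang 14.0 mean [0.5138 0.1956 0.0493]
183 med z 0.0445 c [518.2 199.2] size [62.1 34.3] ang 14.6 mean [0.5147 0.1941 0.0447]
fixture
476 med z 0.0893 c [ 521.3 -199.6] size [131.   44.3] ang 84.0 mean [ 0.5211 -0.1988  0.0895]
672 med z 0.0881 c [ 521.2 -199.6] size [131.1  44.3] ang 83.8 mean [ 0.5202 -0.2021  0.087 ]
763 med z 0.0874 c [ 521.2 -199.6] size [131.1  44.3] ang 83.8 mean [ 0.5197 -0.2049  0.0848]
1311 med z 0.0086 c [ 538.2 -208.5] size [159.1 115.8] ang 83.7 mean [ 0.5168 -0.1941  0.0112]
scene
48 med z 0.1037 c [519.9 200.5] size [22.8 19.1] ang 17.5 mean [0.5216 0.1986 0.1032]
832 med z 0.0851 c [ 523.1 -198.9] size [131.   47.4] ang 84.3 mean [ 0.5266 -0.2063  0.0832]
2501 med z 0.0235 c [ 559.  -200.8] size [144.4 155.6] ang 84.3 mean [ 0.5307 -0.2061  0.0408]
```

View pics/fixtop.png

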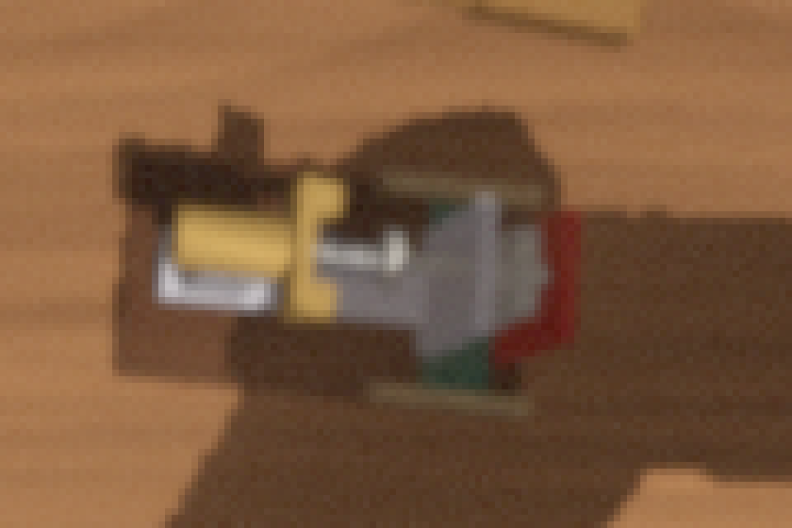

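View pics/scenecrop.png

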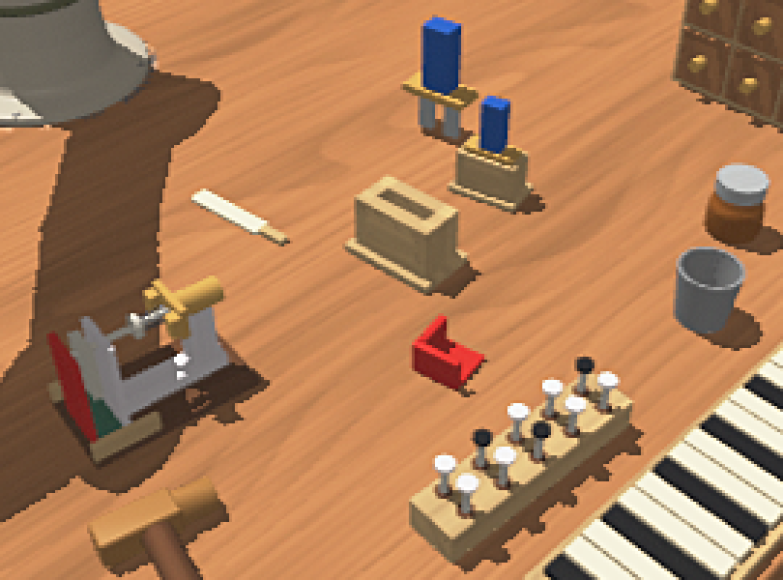

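{"api": "play_rows", "payload": {
  "series": [
    [0.03, 0.055, 0, 0],
    [0.03, 0.055, 0, 0],
    [0.03, 0.055, 0, 0],
    [0.03, 0.055, 0, 0],
    [0.03, 0.055, 0, 0],
    [0.03, 0.055, 0, 0],
    [0.03, 0.055, 0, 0],
    [0.03, 0.055, 0, 0],
    [0, 0, 0, 0],
    [0, 0, 0, 0]
  ]
}}

```text
time: 3.05
eef_pos: [0.5066, -0.2307, 0.305]
ee_rot: [0.827, -0.562, 0.003, 0.0]
force: [-0.1, -0.2, 0.4]
finger_gap: 0.0855
```

Run:
```python
from h import *
print(telemetry.observe()["eef_pos"])
c=vision.read_camera("wrist"); W=cloud(c); save(c,"w1.png"); np.savez("w1.npz",W=W)
print(c["vertical_fov"],np.linalg.inv(c["world_to_cam"]).round(3))
for l in ("gap","collar","stops","tray"):
    for r in place_of("wrist",l)[:2]:
        print(l,round(r["score"],2),np.round(r["position"],1),ray_at(c,r["position"],.008 if l=="tray" else .08).round(4))
def rect(W,lo,hi):
    X=W.reshape(-1,3); m=(X[:,2]>lo)&(X[:,2]<hi)
    p=X[m]; r=cv2.minAreaRect((p[:,:2]*1000).astype(np.float32)); print(m.sum(),"c",np.round(r[0],1),"size",np.round(r[1],1),"ang",round(r[2],1))
for a in((.085,.1),(.06,.1),(.006,.1),(.006,.03)): rect(W,*a)
```

```text
[ 0.50657233 -0.2306936   0.30500941]
69.21707044619947 [[ 0.368  0.89   0.271  0.578]
 [-0.93   0.35   0.112 -0.202]
 [ 0.004 -0.293  0.956  0.375]
 [ 0.     0.     0.     1.   ]]
gap 0.76 [309.2 170.3] [ 0.5196 -0.2178  0.08  ]
collar 0.68 [301.5 164.8] [ 0.522  -0.2084  0.08  ]
stops 0.59 [279.2 154.5] [ 0.5236 -0.1836  0.08  ]
tray 0.75 [331.1 167.9] [ 0.5186 -0.2467  0.008 ]
2213 c [ 524.5 -197.9] size [131.2  44.5] ang 83.8
5767 c [ 581.6 -209.9] size [195.3 613.8] ang 21.6
44348 c [ 433.3 -153.5] size [ 551.5 1009.5] ang 39.0
21044 c [ 433.3 -153.5] size [ 551.5 1009.5] ang 39.0
```

View pics/w1.png

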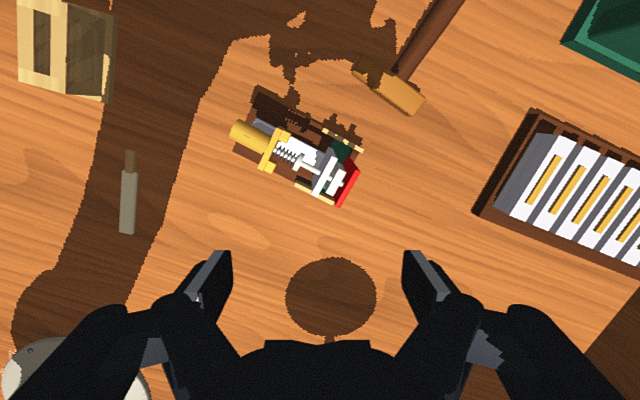

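{"api": "play_rows", "payload": {
  "series": [
    [0.002, 0.054, 0, -0.02],
    [0.002, 0.054, 0, -0.02],
    [0.002, 0.054, 0, -0.02],
    [0.002, 0.054, 0, -0.02],
    [0.002, 0.054, 0, -0.02],
    [0.002, 0.054, 0, 0],
    [0.001, 0.054, 0, 0],
    [0, 0.052, 0, 0],
    [0, 0, 0, 0],
    [0, 0, 0, 0]
  ]
}}

```text
time: 4.55
eef_pos: [0.5187, 0.1996, 0.3052]
ee_rot: [0.789, -0.614, 0.004, 0.0]
force: [0.1, -0.3, 0.7]
finger_gap: 0.0856
```

Run:
```python
from h import *
o=telemetry.observe();q=o["ee_rot"];print(o["eef_pos"],"toolx deg",np.degrees(2*np.arctan2(q[1],q[0])))
c=vision.read_camera("wrist"); W=cloud(c); save(c,"w2.png")
def rect(W,lo,hi,box=(.46,.58,.14,.26)):
    X=W.reshape(-1,3); m=(X[:,2]>lo)&(X[:,2]<hi)&(X[:,0]>box[0])&(X[:,0]<box[1])&(X[:,1]>box[2])&(X[:,1]<box[3])
    p=X[m]; r=cv2.minAreaRect((p[:,:2]*1000).astype(np.float32)); print(m.sum(),"medz",np.median(p[:,2]).round(4),"c",np.round(r[0],1),"size",np.round(r[1],1),"ang",round(r[2],1))
for a in((.096,.11),(.048,.056),(.04,.056),(.003,.02)): rect(W,*a)
# fixture profile
W1=np.load("w1.npz")["W"]; t=np.radians(-6); 
def prof(W,ox,oy):
    X=W.reshape(-1,3); X=X[np.isfinite(X[:,0])]; d=X[:,:2]-[ox,oy]
    fx=d[:,0]*np.cos(t)+d[:,1]*np.sin(t); fy=-d[:,0]*np.sin(t)+d[:,1]*np.cos(t)
    m=(abs(fx)<40)&(abs(fy)<.1)&(X[:,2]>.065)
    for y in np.arange(-.06,.09,.003):
        k=m&(fy>=y)&(fy<y+.003)&(abs(fx)<.026)
        if k.sum()>2: print(int(round(y*1e3)),k.sum(),"z",(1e3*X[k,2].max()).round(1),"x",(1e3*fx[k]).min().round(1),(1e3*fx[k]).max().round(1))
prof(W1,.5205,-.22)
```

```text
[0.51866394 0.19960692 0.30524648] toolx deg -75.76702057849216
445 medz 0.1027 c [521.7 201.6] size [23.8 16.8] ang 13.8
411 medz 0.051 c [521.4 201.6] size [51.8 24. ] ang 14.7
977 medz 0.0458 c [521.5 201.7] size [61.8 34. ] ang 14.7
489 medz 0.006 c [520.7 203.4] size [71.7 49.3] ang 14.8
-60 1107 z 324.9 x -0.8 26.0
-57 535 z 324.7 x -1.6 25.9
-54 474 z 309.7 x -1.2 25.1
-51 1090 z 312.1 x 2.2 25.0
-48 1488 z 314.0 x 1.2 23.7
-45 820 z 314.6 x -19.7 22.4
-42 369 z 314.9 x -20.2 23.6
-39 526 z 318.3 x -19.7 23.7
-36 507 z 323.5 x -0.9 21.8
-33 776 z 325.5 x -7.9 20.2
-30 925 z 328.1 x -12.3 18.7
-27 931 z 330.2 x -12.4 17.2
-24 947 z 331.6 x -12.2 17.0
-21 888 z 332.0 x -0.9 16.9
-18 1125 z 332.0 x -20.1 23.6
-15 1296 z 332.2 x -20.5 23.7
-12 1114 z 331.8 x -20.5 23.8
-9 760 z 331.7 x -3.6 10.4
-6 745 z 325.1 x -5.8 4.7
-3 785 z 325.0 x -6.9 4.7
0 786 z 325.1 x -8.7 4.8
3 626 z 331.4 x -9.9 4.6
6 628 z 332.1 x -11.2 4.7
9 657 z 331.8 x -12.7 4.8
12 698 z 331.9 x -11.8 11.6
15 891 z 331.9 x -9.8 11.6
18 992 z 331.9 x -17.8 11.4
21 872 z 326.4 x -25.9 8.1
24 821 z 323.6 x -26.0 6.8
27 723 z 318.6 x -26.0 8.0
30 989 z 314.6 x -26.0 8.4
33 870 z 310.6 x -25.9 23.6
36 667 z 303.4 x -25.9 23.9
39 353 z 299.5 x -26.0 24.0
42 192 z 295.7 x -26.0 23.9
45 157 z 96.2 x -20.5 24.0
48 116 z 95.1 x -20.0 24.0
51 65 z 91.4 x -7.7 13.0
54 71 z 92.0 x -7.6 12.6
57 70 z 91.7 x -7.9 12.9
60 75 z 91.9 x -8.2 13.1
63 69 z 92.1 x -8.0 12.9
66 74 z 91.9 x -8.3 12.8
69 71 z 92.3 x -8.2 12.8
72 74 z 92.9 x -8.4 13.0
75 72 z 92.2 x -8.5 12.8
78 70 z 91.7 x -8.8 12.6
81 67 z 92.3 x -8.8 12.9
84 76 z 91.7 x -9.0 13.1
87 16 z 91.2 x -5.6 12.0
```

View pics/w2.png

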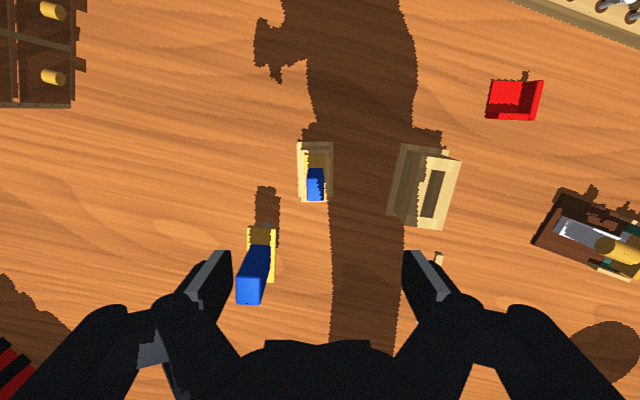

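Run:
```python
from h import *
W1=np.load("w1.npz")["W"]; t=np.radians(-6.1); X=W1.reshape(-1,3); X=X[np.isfinite(X[:,0])]
d=X[:,:2]-[.5205,-.22]
fx=1e3*(d[:,0]*np.cos(t)+d[:,1]*np.sin(t))-1.9; fy=1e3*(-d[:,0]*np.sin(t)+d[:,1]*np.cos(t))
m=(X[:,2]>.068)&(X[:,2]<.1)&(abs(fx)<26)
for y in range(-48,54):
    k=m&(fy>=y)&(fy<y+1)
    if k.sum(): print(y,k.sum(),"x %.1f %.1f"%(fx[k].min(),fx[k].max()),"nbar",(k&(abs(fx)<3)).sum(),"nside",(k&(abs(fx)>11.5)).sum(), "z %.1f"%(1e3*X[k,2].max()))
```

```text
-44 1 x 2.9 2.9 nbar 1 nside 0 z 88.3
-43 28 x -21.5 19.4 nbar 4 nside 13 z 90.6
-42 46 x -22.0 21.8 nbar 6 nside 24 z 90.9
-41 39 x -20.8 21.7 nbar 5 nside 16 z 90.9
-40 48 x -22.0 21.8 nbar 6 nside 25 z 91.3
-39 40 x -20.7 21.8 nbar 5 nside 19 z 91.3
-38 136 x -21.5 21.8 nbar 18 nside 71 z 91.6
-37 74 x -20.7 20.3 nbar 10 nside 30 z 90.6
-35 5 x -2.7 2.7 nbar 5 nside 0 z 83.1
-34 6 x -1.5 2.7 nbar 6 nside 0 z 83.1
-33 6 x -2.1 2.6 nbar 6 nside 0 z 83.0
-32 1 x 1.4 1.4 nbar 1 nside 0 z 83.0
-31 10 x -9.8 13.7 nbar 2 nside 3 z 90.0
-30 30 x -14.1 13.7 nbar 7 nside 8 z 90.5
-29 24 x -13.1 13.8 nbar 4 nside 6 z 90.0
-28 31 x -13.3 13.9 nbar 6 nside 7 z 90.0
-27 29 x -14.2 13.9 nbar 6 nside 7 z 90.0
-26 28 x -13.5 13.9 nbar 6 nside 8 z 90.1
-25 34 x -14.0 13.8 nbar 6 nside 9 z 90.1
-24 30 x -12.0 13.8 nbar 6 nside 5 z 89.9
-23 87 x -14.0 13.8 nbar 15 nside 20 z 90.1
-22 4 x -1.9 2.5 nbar 4 nside 0 z 83.9
-21 5 x -2.2 2.4 nbar 5 nside 0 z 82.7
-20 8 x -2.8 2.8 nbar 8 nside 0 z 83.8
-19 5 x -2.2 2.2 nbar 5 nside 0 z 83.3
-18 5 x -2.8 2.0 nbar 5 nside 0 z 83.0
-16 41 x -22.0 21.8 nbar 7 ns
[... 2037 characters left out ...]
x -21.5 21.8 nbar 6 nside 26 z 91.0
38 40 x -22.5 21.9 nbar 8 nside 30 z 90.4
39 36 x -21.6 22.0 nbar 6 nside 25 z 90.1
40 39 x -22.2 22.0 nbar 7 nside 26 z 90.6
41 35 x -21.1 21.9 nbar 3 nside 27 z 90.1
42 36 x -22.1 21.7 nbar 8 nside 25 z 89.9
43 36 x -21.1 21.9 nbar 5 nside 27 z 94.6
44 84 x -21.6 21.8 nbar 13 nside 32 z 95.5
45 52 x -22.4 21.9 nbar 6 nside 26 z 95.6
46 55 x -21.5 22.0 nbar 8 nside 28 z 96.2
47 48 x -22.1 21.8 nbar 5 nside 25 z 95.3
48 49 x -21.8 22.0 nbar 7 nside 24 z 95.0
49 50 x -21.9 21.9 nbar 7 nside 27 z 95.1
50 15 x -7.1 21.8 nbar 3 nside 2 z 93.6
51 22 x -9.3 10.4 nbar 9 nside 0 z 91.1
52 21 x -9.6 11.0 nbar 5 nside 0 z 91.4
53 23 x -8.8 10.3 nbar 7 nside 0 z 91.4
```

{"api": "play_rows", "payload": {
  "series": [
    [0.001, 0.001, -0.04, 0.007],
    [0, 0, -0.04, 0],
    [0, 0, -0.04, 0],
    [0, 0, -0.03, 0],
    [0, 0, -0.02, 0],
    [0, 0, 0, 0]
  ],
  "jaw": 0.05
}}

```text
time: 5.35
eef_pos: [0.5228, 0.1897, 0.1324]
ee_rot: [0.786, -0.618, 0.007, -0.001]
force: [0.0, 0.5, -0.2]
finger_gap: 0.05
```

{"api": "play_rows", "payload": {
  "series": [
    [-0.0028, 0.0106, 0, 0.019],
    [0, 0, 0, 0],
    [0, 0, 0, 0]
  ]
}}

```text
time: 5.72
eef_pos: [0.5211, 0.2001, 0.135]
ee_rot: [0.792, -0.61, 0.007, -0.002]
force: [-0.2, 0.6, 0.3]
finger_gap: 0.05
```

```bash
cat > st.py <<'E'
from h import *
o=telemetry.observe();q=o["ee_rot"];print(o["time"],o["eef_pos"].round(4),"toolx",np.degrees(2*np.arctan2(q[1],q[0])).round(2),"tilt",np.degrees(2*np.hypot(q[2],q[3])).round(2),"F",o["force"].round(2),"T",o["ft_torque"].round(2),"gap",round(o["finger_gap"],4))
E
python3 st.py
```

```text
5.725 [0.5211 0.2001 0.135 ] toolx -75.25 tilt 0.89 F [-0.16  0.58  0.3 ] T [-0.   -0.03  0.03] gap 0.05
```

{"api": "play_rows", "payload": {
  "series": [
    [-0.001, 0, -0.004, 0],
    [0, 0, -0.003, 0],
    [0, 0, 0, 0],
    [0, 0, 0, 0]
  ]
}}

```text
time: 6.22
eef_pos: [0.5202, 0.2001, 0.1282]
ee_rot: [0.792, -0.61, 0.008, -0.003]
force: [-0.6, 0.6, -0.0]
finger_gap: 0.0501
```

```bash
python3 st.py
```

```text
6.225 [0.5202 0.2001 0.1282] toolx -75.25 tilt 0.94 F [-0.59  0.64 -0.03] T [-0.03  0.03 -0.03] gap 0.0501
```

Slow moves track well. Grip.

{"api": "play_rows", "payload": {
  "series": [
    [0, 0, 0, 0],
    [0, 0, 0, 0],
    [0, 0, 0, 0],
    [0, 0, 0, 0],
    [0, 0, 0, 0]
  ],
  "jaw": 0.0,
  "force": 70
}}

```text
time: 6.85
eef_pos: [0.5202, 0.2002, 0.1284]
ee_rot: [0.792, -0.61, 0.008, -0.003]
force: [-0.3, -0.2, -0.3]
finger_gap: 0.0171
```

```bash
python3 st.py
```

```text
6.85 [0.5202 0.2002 0.1284] toolx -75.25 tilt 0.94 F [-0.27 -0.16 -0.27] T [ 0.04  0.05 -0.01] gap 0.0171
```

{"api": "play_rows", "payload": {
  "series": [
    [0, 0, 0.015, 0],
    [0, 0, 0.015, 0],
    [0, 0, 0.015, 0],
    [0, 0, 0.02, 0],
    [0, 0, 0.02, 0],
    [0, 0, 0.02, 0],
    [0, 0, 0.015, 0],
    [0, 0, 0, 0]
  ]
}}

```text
time: 7.85
eef_pos: [0.5201, 0.1998, 0.2592]
ee_rot: [0.792, -0.611, 0.009, -0.005]
force: [-0.6, 0.1, -0.7]
finger_gap: 0.0173
```

{"api": "play_rows", "payload": {
  "series": [
    [0, -0.03, 0, -0.04],
    [0, -0.04, 0, -0.04],
    [0, -0.04, 0, -0.04],
    [0, -0.04, 0, -0.04],
    [0, -0.04, 0, -0.04],
    [0, -0.04, 0, -0.04],
    [0, -0.04, 0, -0.04],
    [0, -0.04, 0, -0.04],
    [0, -0.04, 0, -0.04],
    [0, -0.04, 0, 0],
    [0, -0.02, 0, 0],
    [0, 0, 0, 0],
    [0, 0, 0, 0]
  ]
}}

```text
time: 9.48
eef_pos: [0.515, -0.221, 0.252]
ee_rot: [-0.666, 0.746, -0.005, -0.0]
force: [0.5, 1.0, -0.9]
finger_gap: 0.0173
```

```bash
python3 st.py
```

```text
9.475 [ 0.515 -0.221  0.252] toolx 263.59 tilt 0.59 F [ 0.48  0.96 -0.92] T [0.02 0.02 0.  ] gap 0.0173
```

```bash
cat > fk.py <<'E'
from h import *
from scipy.spatial.transform import Rotation as R
Rg=R.from_quat([.792,-.61,.008,-.003]); pg=np.array([.5202,.2002,.1284]); F0=np.array([.5200,.2001,.013])
rel=Rg.inv().apply(F0-pg); Rf=Rg.inv()*R.from_euler('z',14.7,degrees=True)
o=telemetry.observe(); r=R.from_quat(o["ee_rot"]); F=o["eef_pos"]+r.apply(rel)
G=F0[:2]+[.0010,-.4195]; t=np.radians(-6.1); d=F[:2]-G
print(round(o["time"],2),"tcp",o["eef_pos"].round(4),"fork in fixture mm: x %.2f y %.2f z %.2f"%(1e3*(d[0]*np.cos(t)+d[1]*np.sin(t)),1e3*(-d[0]*np.sin(t)+d[1]*np.cos(t)),1e3*F[2]),"yaw,tilt",(r*Rf).as_euler('ZYX',degrees=True).round(2),"F",o["force"].round(2),"Fy %.2f"%(o["force"][:2]@[-np.sin(t),np.cos(t)]),"gap",round(o["finger_gap"],4))
E
python3 - <<'E'
import fk
from h import *
c=vision.read_camera("wrist"); save(c,"w3.png"); W=cloud(c); np.savez("w3.npz",W=W)
cv2.imwrite("pics/w3c.png",cv2.resize(c["image"][60:260,200:440,::-1],None,fx=3,fy=3,interpolation=3))
c=vision.read_camera("top"); W=cloud(c); X=W[190:270,360:480].reshape(-1,3)
for lo,hi in((.14,.185),(.17,.178),(.2,.23),(.08,.1)):
    m=(X[:,2]>lo)&(X[:,2]<hi); 
    if m.sum()>4:
        r=cv2.minAreaRect((X[m][:,:2]*1e3).astype(np.float32)); print(lo,m.sum(),r)
E
```

```text
9.47 tcp [ 0.515 -0.221  0.252] fork in fixture mm: x -6.82 y -2.02 z 136.58 yaw,tilt [-6.5   0.4   0.12] F [ 0.48  0.96 -0.92] Fy 1.00 gap 0.0173
0.14 118 ((496.47119140625, -218.5558624267578), (27.143333435058594, 19.514118194580078), 83.12965393066406)
0.17 106 ((494.7464904785156, -219.93226623535156), (24.572336196899414, 16.88237762451172), 80.02593994140625)
0.2 30 ((505.46588134765625, -204.43251037597656), (39.70747375488281, 8.544170379638672), 77.4395523071289)
0.08 413 ((521.3056030273438, -199.0140380859375), (130.2386932373047, 43.93531799316406), 83.80159759521484)
```

View pics/w3c.png

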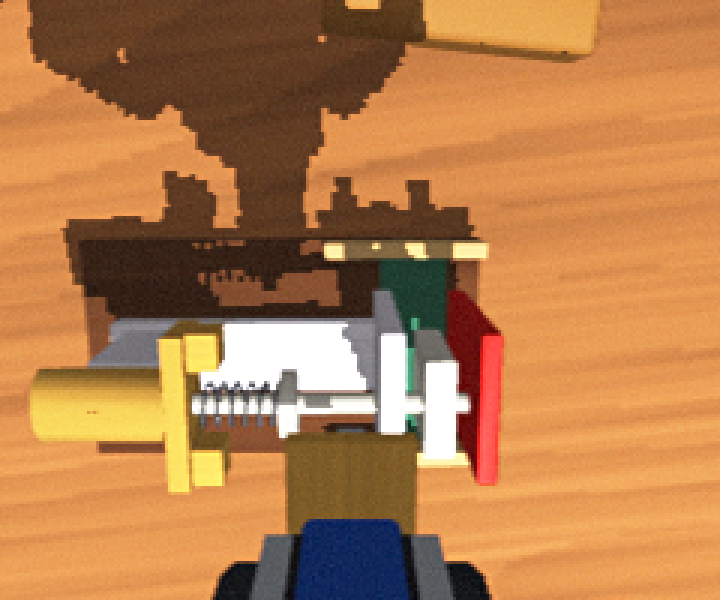

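Run:
```python
from h import *
X=np.load("w3.npz")["W"][60:260,200:440].reshape(-1,3); t=np.radians(-6.1)
d=X[:,:2]-[.5205,-.22]
fx=1e3*(d[:,0]*np.cos(t)+d[:,1]*np.sin(t))-1.9; fy=1e3*(-d[:,0]*np.sin(t)+d[:,1]*np.cos(t))-2.4; z=X[:,2]*1e3
g=(z>165)&(z<185)&(abs(fy)<25)&(abs(fx)<60)
for n,m in(("guard",g),("handle",(z>190)&(z<235)&(abs(fy)<20)&(fx<20)),("cheek/stops",(z>68)&(z<100)&(abs(fx)<40))):
    print(n,m.sum(),"x",np.percentile(fx[m],[0,2,98,100]).round(1),"y",np.percentile(fy[m],[0,2,98,100]).round(1),"z",np.median(z[m]).round(1))
m=(z>68)&(z<100)&(abs(fx)<40)
for y in (-13,-12,-11,-10,9,10,11,12,13,31,32,33,34,35): k=m&(fy>=y)&(fy<y+1); print(y,k.sum(),fx[k].min().round(1) if k.any() else 0,fx[k].max().round(1) if k.any() else 0)
m=m&(fy>40)&(fy<45); print("stop edges",fx[m].min(),fx[m].max())
```

```text
guard 1604 x [ 0.8  3.4 19.7 20.2] y [-20.4 -15.2   8.2  13.1] z 174.6
handle 1140 x [0.6 1.3 6.2 6.6] y [-20.  -18.1  17.6  18.9] z 198.2
cheek/stops 4057 x [-22.4 -19.3  22.   22.4] y [-45.6 -44.   82.3  85.5] z 88.7
-13 72 -9.1 22.0
-12 7 -2.2 2.7
-11 7 -2.7 2.7
-10 7 -1.6 2.7
9 7 -2.3 3.0
10 7 -2.0 2.8
11 38 -8.8 9.8
12 21 -5.5 9.9
13 22 -5.1 10.2
31 9 -1.9 3.2
32 17 -1.8 17.6
33 122 -21.9 22.3
34 51 -21.3 22.1
35 49 -21.1 22.2
stop edges -21.720285393851945 22.269799309448352
```

{"api": "play_rows", "payload": {
  "series": [
    [0.0064, 0.0018, 0, 0.007],
    [0, 0, -0.01, 0],
    [0, 0, -0.01, 0],
    [0, 0, -0.01, 0],
    [0, 0, -0.006, 0],
    [0, 0, 0, 0],
    [0, 0, 0, 0]
  ]
}}

```text
time: 10.45
eef_pos: [0.5222, -0.2164, 0.2129]
ee_rot: [-0.671, 0.742, -0.005, -0.0]
force: [-0.2, 0.3, -1.2]
finger_gap: 0.0173
```

```bash
python3 fk.py
```

```text
10.45 tcp [ 0.5222 -0.2164  0.2129] fork in fixture mm: x -0.23 y 3.41 z 97.50 yaw,tilt [-5.82  0.46  0.16] F [-0.2   0.31 -1.19] Fy 0.29 gap 0.0173
```

{"api": "play_rows", "payload": {
  "series": [
    [-0.0003, -0.0025, 0, -0.003],
    [0, 0, -0.006, 0],
    [0, 0, -0.006, 0],
    [0, 0, -0.004, 0],
    [0, 0, 0, 0]
  ]
}}

```text
time: 11.08
eef_pos: [0.5221, -0.2194, 0.1963]
ee_rot: [-0.67, 0.743, -0.005, 0.0]
force: [-0.1, -0.7, 0.4]
finger_gap: 0.0175
```

```bash
python3 fk.py
```

```text
11.07 tcp [ 0.5221 -0.2194  0.1963] fork in fixture mm: x 0.04 y 0.39 z 80.92 yaw,tilt [-6.03  0.39  0.14] F [-0.07 -0.66  0.44] Fy -0.66 gap 0.0175
```

{"api": "play_rows", "payload": {
  "series": [
    [0, 0, -0.005, 0],
    [0, 0, -0.005, 0],
    [0, 0, -0.004, 0],
    [0, 0, 0, 0],
    [0, 0, 0, 0]
  ]
}}

```text
time: 11.7
eef_pos: [0.5221, -0.2193, 0.1812]
ee_rot: [-0.67, 0.743, -0.005, 0.0]
force: [0.1, 0.0, -1.0]
finger_gap: 0.0172
```

```bash
python3 fk.py
python3 - <<'E'
from h import *
c=vision.read_camera("scene"); cv2.imwrite("pics/s4.png",cv2.resize(c["image"][190:300,190:310,::-1],None,fx=5,fy=5,interpolation=3))
E
```

```text
11.7 tcp [ 0.5221 -0.2193  0.1812] fork in fixture mm: x 0.09 y 0.52 z 65.85 yaw,tilt [-6.02  0.4   0.15] F [ 0.08  0.   -1.05] Fy 0.01 gap 0.0172
```

View pics/s4.png

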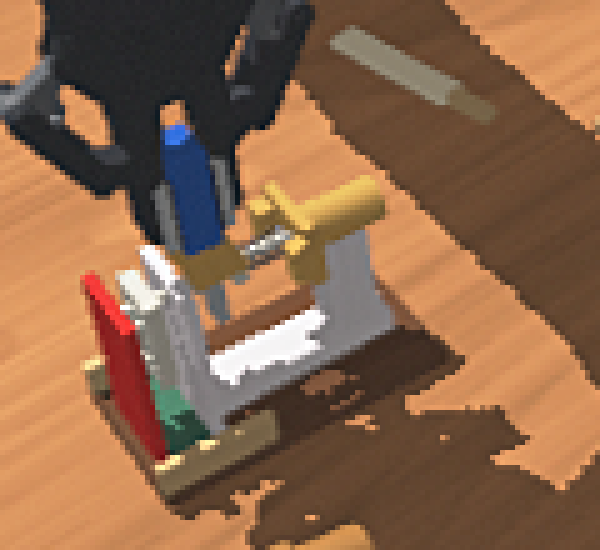

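{"api": "play_rows", "payload": {
  "series": [
    [0.0002, 0.002, 0, 0],
    [0.0002, 0.002, 0, 0],
    [0.0002, 0.002, 0, 0],
    [0.0002, 0.002, 0, 0],
    [0.0002, 0.002, 0, 0],
    [0.0002, 0.002, 0, 0],
    [0.0002, 0.002, 0, 0],
    [0, 0, 0, 0]
  ]
}}

```text
time: 12.75
eef_pos: [0.5235, -0.2061, 0.1817]
ee_rot: [-0.669, 0.743, -0.006, -0.0]
force: [-0.7, -3.1, -1.8]
finger_gap: 0.0173
```

```bash
python3 fk.py
```

```text
12.75 tcp [ 0.5235 -0.2061  0.1817] fork in fixture mm: x 0.25 y 13.46 z 66.31 yaw,tilt [-6.11  0.33  0.02] F [-0.74 -3.08 -1.79] Fy -3.14 gap 0.0173
```

{"api": "play_rows", "payload": {
  "series": [
    [0.0002, 0.002, 0, 0],
    [0.0002, 0.002, 0, 0],
    [0.0002, 0.002, 0, 0],
    [0.0002, 0.002, 0, 0],
    [0.0002, 0.002, 0, 0],
    [0.0002, 0.002, 0, 0],
    [0, 0, 0, 0]
  ]
}}

```text
time: 13.62
eef_pos: [0.5247, -0.1948, 0.1817]
ee_rot: [-0.669, 0.744, -0.007, -0.001]
force: [-0.6, -4.5, -2.7]
finger_gap: 0.0175
```

```bash
python3 fk.py
```

```text
13.62 tcp [ 0.5247 -0.1948  0.1817] fork in fixture mm: x 0.30 y 24.65 z 66.33 yaw,tilt [-6.18  0.29 -0.08] F [-0.6  -4.53 -2.71] Fy -4.57 gap 0.0175
```

{"api": "play_rows", "payload": {
  "series": [
    [0.0001, 0.001, 0, 0],
    [0.0001, 0.001, 0, 0],
    [0.0001, 0.001, 0, 0],
    [0.0001, 0.001, 0, 0],
    [0, 0, 0, 0]
  ]
}}

```text
time: 14.25
eef_pos: [0.525, -0.192, 0.1817]
ee_rot: [-0.668, 0.744, -0.008, -0.001]
force: [-0.1, -6.1, -3.6]
finger_gap: 0.0176
```

```bash
python3 fk.py
```

```text
14.25 tcp [ 0.525  -0.192   0.1817] fork in fixture mm: x 0.29 y 27.27 z 66.32 yaw,tilt [-6.25  0.27 -0.18] F [-0.1  -6.1  -3.59] Fy -6.08 gap 0.0176
```

{"api": "play_rows", "payload": {
  "series": [
    [0.0001, 0.001, 0, 0],
    [0.0001, 0.001, 0, 0]
  ]
}}

```text
time: 14.5
eef_pos: [0.5251, -0.1907, 0.1817]
ee_rot: [-0.668, 0.744, -0.008, -0.002]
force: [-1.0, -6.3, -2.5]
finger_gap: 0.0171
```

```bash
python3 fk.py
```

```text
14.5 tcp [ 0.5251 -0.1907  0.1817] fork in fixture mm: x 0.29 y 28.50 z 66.33 yaw,tilt [-6.29  0.26 -0.24] F [-1.01 -6.31 -2.5 ] Fy -6.38 gap 0.0171
```

{"api": "play_rows", "payload": {
  "series": [
    [0.0001, 0.001, 0, 0],
    [0.0001, 0.001, 0, 0]
  ]
}}

```text
time: 14.75
eef_pos: [0.5252, -0.1893, 0.1817]
ee_rot: [-0.668, 0.744, -0.008, -0.002]
force: [0.6, -6.3, -2.6]
finger_gap: 0.0173
```

```bash
python3 fk.py
```

```text
14.75 tcp [ 0.5252 -0.1893  0.1817] fork in fixture mm: x 0.28 y 29.79 z 66.35 yaw,tilt [-6.32  0.25 -0.29] F [ 0.63 -6.32 -2.58] Fy -6.22 gap 0.0173
```

{"api": "play_rows", "payload": {
  "series": [
    [0.0001, 0.001, 0, 0]
  ]
}}

```text
time: 14.88
eef_pos: [0.5253, -0.1886, 0.1818]
ee_rot: [-0.668, 0.745, -0.009, -0.002]
force: [-1.4, -5.6, -2.7]
finger_gap: 0.0171
```

{"api": "play_rows", "payload": {
  "series": [
    [0.0001, 0.0009, 0, 0]
  ]
}}

```text
time: 15.0
eef_pos: [0.5254, -0.1881, 0.1818]
ee_rot: [-0.667, 0.745, -0.009, -0.002]
force: [-0.6, -6.1, -1.6]
finger_gap: 0.0174
```

{"api": "play_rows", "payload": {
  "series": [
    [0.0001, 0.001, 0, 0]
  ]
}}

```text
time: 15.12
eef_pos: [0.5254, -0.1875, 0.1817]
ee_rot: [-0.667, 0.745, -0.009, -0.002]
force: [-0.2, -8.4, -2.7]
finger_gap: 0.0175
```

{"api": "play_rows", "payload": {
  "series": [
    [0.0001, 0.001, 0, 0]
  ]
}}

```text
time: 15.25
eef_pos: [0.5254, -0.1873, 0.1817]
ee_rot: [-0.667, 0.745, -0.01, -0.003]
force: [-1.3, -8.4, -3.8]
finger_gap: 0.0172
```

{"api": "play_rows", "payload": {
  "series": [
    [0.0001, 0.0013, 0, 0]
  ]
}}

```text
time: 15.38
eef_pos: [0.5254, -0.1872, 0.1818]
ee_rot: [-0.667, 0.745, -0.01, -0.003]
force: [-0.2, -8.8, -4.4]
finger_gap: 0.0175
```

{"api": "play_rows", "payload": {
  "series": [
    [0.0001, 0.0015, 0, 0]
  ]
}}

```text
time: 15.5
eef_pos: [0.5253, -0.187, 0.1818]
ee_rot: [-0.666, 0.746, -0.011, -0.003]
force: [-0.4, -9.2, -4.7]
finger_gap: 0.0174
```

{"api": "play_rows", "payload": {
  "series": [
    [0.0002, 0.002, 0, 0]
  ]
}}

```text
time: 15.62
eef_pos: [0.5253, -0.1867, 0.1818]
ee_rot: [-0.666, 0.746, -0.012, -0.004]
force: [-0.8, -12.4, -4.9]
finger_gap: 0.0166
```

```bash
python3 fk.py
```

```text
15.62 tcp [ 0.5253 -0.1867  0.1818] fork in fixture mm: x 0.32 y 31.45 z 66.40 yaw,tilt [-6.59  0.14 -0.72] F [ -0.82 -12.42  -4.87] Fy -12.44 gap 0.0166
```

{"api": "play_rows", "payload": {
  "series": [
    [0.0002, 0.002, 0, 0.003],
    [0.0002, 0.002, 0, 0.003]
  ]
}}

```text
time: 15.88
eef_pos: [0.5253, -0.1864, 0.1818]
ee_rot: [-0.667, 0.745, -0.013, -0.005]
force: [0.2, -11.6, -4.1]
finger_gap: 0.0171
```

```bash
python3 fk.py;python3 - <<'E'
from h import *
c=vision.read_camera("scene"); cv2.imwrite("pics/s5.png",cv2.resize(c["image"][190:300,190:310,::-1],None,fx=5,fy=5,interpolation=3))
print(telemetry.observe()["force"])
E
```

```text
15.88 tcp [ 0.5253 -0.1864  0.1818] fork in fixture mm: x 0.35 y 31.33 z 66.42 yaw,tilt [-6.41  0.09 -0.96] F [  0.18 -11.61  -4.08] Fy -11.52 gap 0.0171
[  0.64960906 -12.24444311  -5.34731485]
```

View pics/s5.png

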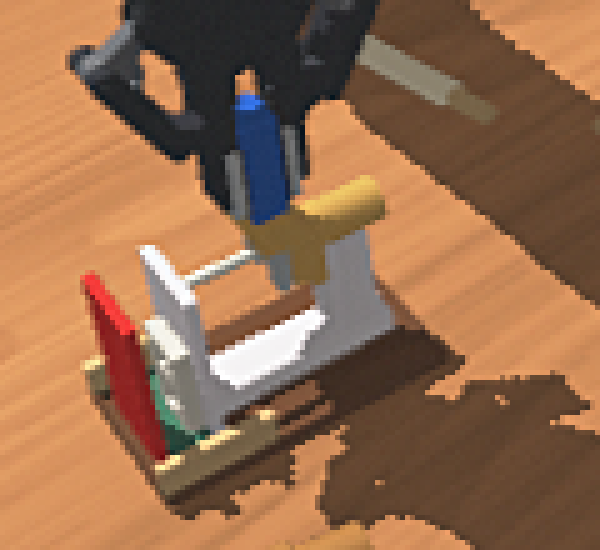

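{"api": "play_rows", "payload": {
  "series": [
    [0.0002, 0.0024, 0, 0.001],
    [0.0002, 0.0024, 0, 0.001]
  ]
}}

```text
time: 16.18
eef_pos: [0.5252, -0.1859, 0.1818]
ee_rot: [-0.666, 0.745, -0.015, -0.007]
force: [-0.3, -12.1, -5.0]
finger_gap: 0.0174
```

{"api": "play_rows", "payload": {
  "series": [
    [0.0002, 0.0025, 0, 0.001],
    [0.0002, 0.0025, 0, 0.001],
    [0.0002, 0.0025, 0, 0.001]
  ]
}}

```text
time: 16.55
eef_pos: [0.5252, -0.1851, 0.1818]
ee_rot: [-0.665, 0.746, -0.019, -0.009]
force: [-0.9, -12.3, -5.1]
finger_gap: 0.0173
```

```bash
python3 fk.py
```

```text
16.55 tcp [ 0.5252 -0.1851  0.1818] fork in fixture mm: x 0.38 y 31.16 z 66.49 yaw,tilt [-6.65 -0.07 -1.67] F [ -0.91 -12.31  -5.08] Fy -12.34 gap 0.0173
```

{"api": "play_rows", "payload": {
  "series": [
    [0.0003, 0.003, 0, 0.002],
    [0.0003, 0.003, 0, 0.002]
  ]
}}

```text
time: 16.8
eef_pos: [0.5251, -0.1844, 0.1819]
ee_rot: [-0.665, 0.746, -0.021, -0.011]
force: [-0.3, -14.9, -5.0]
finger_gap: 0.0173
```

{"api": "play_rows", "payload": {
  "series": [
    [0.0003, 0.003, 0, 0.002],
    [0.0003, 0.003, 0, 0.002]
  ]
}}

```text
time: 17.05
eef_pos: [0.525, -0.1839, 0.1819]
ee_rot: [-0.665, 0.746, -0.023, -0.013]
force: [-0.1, -14.9, -6.5]
finger_gap: 0.0174
```

{"api": "play_rows", "payload": {
  "series": [
    [-0.0001, -0.001, 0, 0],
    [-0.0002, -0.0015, 0, 0],
    [-0.0002, -0.002, 0, 0],
    [-0.0002, -0.002, 0, 0],
    [-0.0002, -0.002, 0, 0],
    [-0.0002, -0.002, 0, 0],
    [-0.0002, -0.002, 0, 0],
    [-0.0002, -0.002, 0, 0],
    [-0.0002, -0.002, 0, 0],
    [0, 0, 0, 0]
  ]
}}

```text
time: 18.3
eef_pos: [0.5231, -0.2021, 0.1818]
ee_rot: [-0.665, 0.747, -0.024, -0.013]
force: [-0.2, -2.9, -1.4]
finger_gap: 0.0171
```

```bash
python3 fk.py
```

```text
18.3 tcp [ 0.5231 -0.2021  0.1818] fork in fixture mm: x 0.38 y 12.50 z 66.54 yaw,tilt [-6.76 -0.21 -2.43] F [-0.15 -2.9  -1.43] Fy -2.90 gap 0.0171
```

{"api": "play_rows", "payload": {
  "series": [
    [-0.0002, -0.002, 0, 0.005],
    [-0.0002, -0.002, 0, 0.005],
    [-0.0002, -0.002, 0, 0],
    [-0.0002, -0.002, 0, 0],
    [-0.0002, -0.002, 0, 0],
    [-0.0001, -0.001, 0, 0],
    [0, 0, 0, 0]
  ]
}}

```text
time: 19.18
eef_pos: [0.5222, -0.2116, 0.1817]
ee_rot: [-0.669, 0.742, -0.023, -0.012]
force: [-0.7, 0.4, -2.3]
finger_gap: 0.0176
```

```bash
python3 fk.py
```

```text
19.18 tcp [ 0.5222 -0.2116  0.1817] fork in fixture mm: x 0.49 y 3.24 z 66.44 yaw,tilt [-6.04 -0.17 -2.3 ] F [-0.72  0.41 -2.34] Fy 0.34 gap 0.0176
```

{"api": "play_rows", "payload": {
  "series": [
    [-0.0006, -0.002, 0, 0],
    [0, 0, 0.008, 0],
    [0, 0, 0.01, 0],
    [0, 0, 0.01, 0],
    [0, 0, 0.01, 0],
    [0, 0, 0.015, 0],
    [0, 0, 0.015, 0],
    [0, 0, 0.012, 0],
    [0, 0, 0, 0]
  ]
}}

```text
time: 20.3
eef_pos: [0.5218, -0.2136, 0.269]
ee_rot: [-0.669, 0.742, -0.024, -0.012]
force: [0.8, -1.2, -0.9]
finger_gap: 0.0171
```

```bash
python3 fk.py
python3 - <<'E'
from h import *
c=vision.read_camera("scene"); W=cloud(c)
for r in regions_of("scene","link")[:2]: print(r["score"],np.nanmin(W[r["mask"]],0).round(3),np.nanmax(W[r["mask"]],0).round(3))
E
```

```text
20.3 tcp [ 0.5218 -0.2136  0.269 ] fork in fixture mm: x 0.64 y 1.11 z 153.73 yaw,tilt [-6.02 -0.32 -2.31] F [ 0.79 -1.18 -0.86] Fy -1.08 gap 0.0171
0.71 [ 0.447 -0.246  0.001] [ 0.533 -0.215  0.061]
```

{"api": "play_rows", "payload": {
  "series": [
    [0, 0.03, 0, 0.04],
    [0, 0.04, 0, 0.04],
    [0, 0.04, 0, 0.04],
    [0, 0.04, 0, 0.04],
    [0, 0.04, 0, 0.04],
    [0, 0.04, 0, 0.04],
    [0, 0.04, 0, 0.04],
    [0, 0.04, 0, 0.04],
    [0, 0.04, 0, 0.035],
    [0, 0.04, 0, 0],
    [0, 0.015, 0, 0],
    [0, 0, 0, 0],
    [0, 0, 0, 0]
  ]
}}

```text
time: 22.02
eef_pos: [0.517, 0.2015, 0.2595]
ee_rot: [0.793, -0.609, 0.022, 0.014]
force: [-0.3, 0.2, -1.6]
finger_gap: 0.0174
```

```bash
cat >> fk.py <<'E'
print("to stand (mm): ",(1e3*(F0-F)).round(2))
E
python3 fk.py
python3 - <<'E'
from h import *
c=vision.read_camera("wrist"); save(c,"w6.png"); X=cloud(c).reshape(-1,3)
def rect(lo,hi,b=(.45,.6,.13,.28)):
    m=(X[:,2]>lo)&(X[:,2]<hi)&(X[:,0]>b[0])&(X[:,0]<b[1])&(X[:,1]>b[2])&(X[:,1]<b[3]); p=X[m]
    if m.sum()>4:
        r=cv2.minAreaRect((p[:,:2]*1e3).astype(np.float32)); print(lo,m.sum(),np.median(p[:,2]).round(4),np.round(r[0],1),np.round(r[1],1),round(r[2],1))
rect(.04,.05);rect(.003,.015);rect(.185,.2)
cv2.imwrite("pics/w6c.png",cv2.resize(c["image"][60:260,200:440,::-1],None,fx=3,fy=3,interpolation=3))
E
```

```text
22.02 tcp [0.517  0.2015 0.2595] fork in fixture mm: x -48.19 y 413.02 z 144.23 yaw,tilt [14.81  0.56 -2.41] F [-0.3   0.24 -1.55] Fy 0.21 gap 0.0174
to stand (mm):  [   3.03    3.7  -131.23]
0.04 1243 0.0448 [521.5 201.7] [62.1 33.8] 15.1
0.003 954 0.006 [521.6 201.6] [71.2 46.1] 14.8
0.185 762 0.195 [528.1 201.9] [ 5.7 44. ] 14.5
```

View pics/w6c.png

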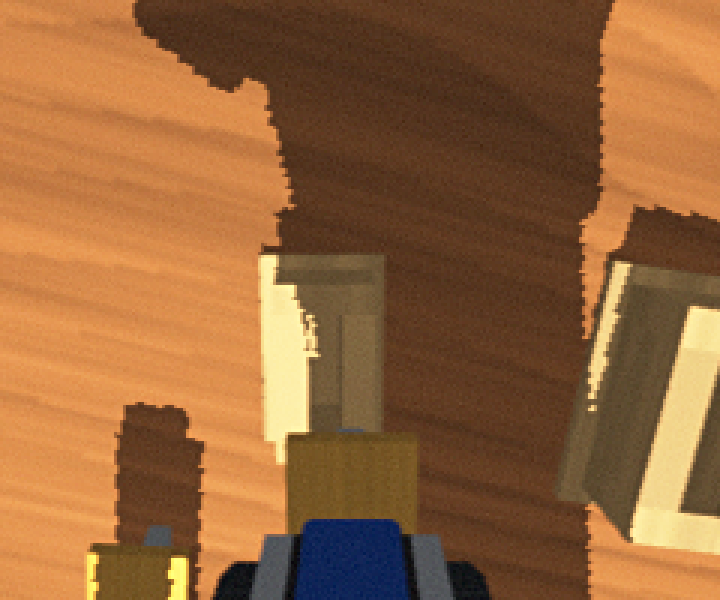

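{"api": "play_rows", "payload": {
  "series": [
    [0.003, 0.0037, 0, 0],
    [0, 0, -0.012, 0],
    [0, 0, -0.012, 0],
    [0, 0, -0.012, 0],
    [0, 0, -0.012, 0],
    [0, 0, -0.012, 0],
    [0, 0, -0.012, 0],
    [0, 0, -0.006, 0],
    [0, 0, 0, 0],
    [0, 0, 0, 0]
  ]
}}

```text
time: 23.32
eef_pos: [0.5204, 0.2025, 0.1752]
ee_rot: [0.791, -0.611, 0.022, 0.015]
force: [0.2, -0.3, -2.2]
finger_gap: 0.0174
```

```bash
python3 fk.py
```

```text
23.32 tcp [0.5204 0.2025 0.1752] fork in fixture mm: x -45.11 y 414.18 z 59.96 yaw,tilt [14.57  0.65 -2.47] F [ 0.23 -0.26 -2.19] Fy -0.24 gap 0.0174
to stand (mm):  [ -0.16   2.87 -46.96]
```

{"api": "play_rows", "payload": {
  "series": [
    [0, 0.0025, 0, 0],
    [0, 0, 0, 0],
    [0, 0, -0.006, 0],
    [0, 0, -0.006, 0],
    [0, 0, -0.006, 0],
    [0, 0, 0, 0]
  ]
}}

```text
time: 24.08
eef_pos: [0.5206, 0.2053, 0.1567]
ee_rot: [0.791, -0.611, 0.022, 0.014]
force: [1.0, 0.7, -0.6]
finger_gap: 0.0175
```

```bash
python3 fk.py
```

```text
24.07 tcp [0.5206 0.2053 0.1567] fork in fixture mm: x -44.99 y 417.09 z 41.44 yaw,tilt [14.57  0.56 -2.45] F [ 1.02  0.74 -0.59] Fy 0.84 gap 0.0175
to stand (mm):  [-5.900e-01 -1.000e-02 -2.844e+01]
```

{"api": "play_rows", "payload": {
  "series": [
    [-0.0005, -0.0005, -0.004, 0],
    [0, 0, -0.005, 0],
    [0, 0, -0.005, 0],
    [0, 0, -0.005, 0],
    [0, 0, -0.004, 0],
    [0, 0, 0, 0]
  ]
}}

```text
time: 24.82
eef_pos: [0.5202, 0.2047, 0.1319]
ee_rot: [0.791, -0.611, 0.022, 0.014]
force: [-0.8, -1.1, -1.9]
finger_gap: 0.0172
```

```bash
python3 fk.py
```

```text
24.82 tcp [0.5202 0.2047 0.1319] fork in fixture mm: x -45.43 y 416.48 z 16.65 yaw,tilt [14.57  0.57 -2.45] F [-0.83 -1.13 -1.94] Fy -1.22 gap 0.0172
to stand (mm):  [-0.09  0.55 -3.65]
```

{"api": "play_rows", "payload": {
  "series": [
    [0, 0, -0.0015, 0],
    [0, 0, -0.0015, 0],
    [0, 0, -0.0006, 0]
  ]
}}

```text
time: 25.2
eef_pos: [0.5203, 0.2048, 0.1288]
ee_rot: [0.791, -0.611, 0.022, 0.014]
force: [-2.3, -0.8, 9.1]
finger_gap: 0.0173
```

```bash
python3 fk.py
```

```text
25.2 tcp [0.5203 0.2048 0.1288] fork in fixture mm: x -45.25 y 416.59 z 13.48 yaw,tilt [14.57  0.54 -2.45] F [-2.33 -0.79  9.05] Fy -1.03 gap 0.0173
to stand (mm):  [-0.28  0.46 -0.48]
```

Guard is seated (about 9 N up). Release by opening moderately.

{"api": "play_rows", "payload": {
  "series": [
    [0, 0, 0, 0],
    [0, 0, 0, 0],
    [0, 0, 0, 0],
    [0, 0, 0, 0]
  ],
  "jaw": 0.045
}}

```text
time: 25.7
eef_pos: [0.5205, 0.2049, 0.129]
ee_rot: [0.791, -0.611, 0.022, 0.013]
force: [0.6, -0.1, 0.2]
finger_gap: 0.0449
```

{"api": "play_rows", "payload": {
  "series": [
    [0, -0.002, 0.006, 0],
    [0, 0, 0.01, 0],
    [0, 0, 0.015, 0],
    [0, 0, 0.02, 0],
    [0, 0, 0.03, 0],
    [0, 0, 0.03, 0],
    [0, 0, 0.03, 0],
    [0, 0, 0.02, 0],
    [0, 0, 0, 0],
    [0, 0, 0, 0]
  ]
}}

```text
time: 26.95
eef_pos: [0.5197, 0.202, 0.3031]
ee_rot: [0.791, -0.611, 0.023, 0.011]
force: [0.0, -0.2, -1.0]
finger_gap: 0.045
```

```bash
python3 st.py
python3 - <<'E'
from h import *
for n in("wrist","top"):
    c=vision.read_camera(n); X=cloud(c).reshape(-1,3)
    for lo,hi in((.094,.115),(.048,.058),(.04,.058)):
        m=(X[:,2]>lo)&(X[:,2]<hi)&(abs(X[:,0]-.52)<.06)&(abs(X[:,1]-.2)<.06); p=X[m]
        if m.sum()>4:
            r=cv2.minAreaRect((p[:,:2]*1e3).astype(np.float32)); print(n,lo,m.sum(),np.median(p[:,2]).round(4),np.round(r[0],1),np.round(r[1],1),round(r[2],1))
c=vision.read_camera("scene"); cv2.imwrite("pics/s7.png",cv2.resize(c["image"][150:300,195:395,::-1],None,fx=4,fy=4,interpolation=3))
W=cloud(c)
for r in regions_of("scene","link")[:1]: p=W[r["mask"]]; print(r["score"],np.nanmedian(p,0).round(3),np.nanpercentile(p[:,2],[5,98]).round(3))
E
```

```text
26.95 [0.5197 0.202  0.3031] toolx -75.34 tilt 2.94 F [ 0.   -0.17 -0.98] T [0.   0.04 0.03] gap 0.045
wrist 0.094 472 0.1026 [522.3 201.6] [24.  17.7] 13.7
wrist 0.048 374 0.0509 [521.8 201.7] [52.4 22.8] 13.5
wrist 0.04 941 0.0456 [521.2 201.8] [62.3 33.5] 14.9
top 0.094 104 0.1022 [518.7 199.1] [24.7 17.8] 14.8
top 0.048 123 0.0508 [517.9 199.4] [59. 25.] 15.6
top 0.04 277 0.0469 [518.1 199.3] [62.1 34.7] 14.6
```

View pics/s7.png

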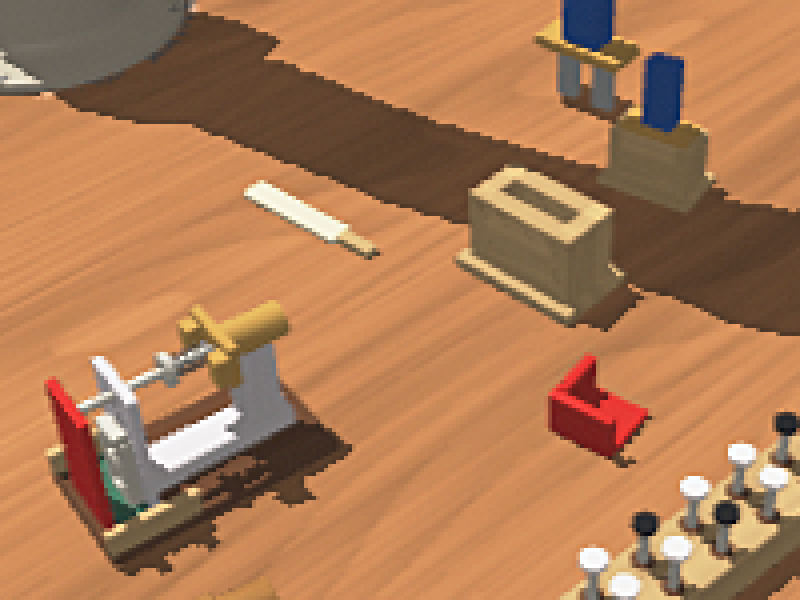

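The picture shows the fork standing in the small stand (660,120) with its guard on the top. The link is in the tray between the cheeks (115,460), and the bar has sprung back. Fork height, position and angle match the start, so I'm handing the job in.

```bash
python3 -c "
from plant import ticket
print(ticket.sign_off())"
```

```text
the job is handed in; nothing more can be done
None
```

The job is done and handed in at about 27 s of robot time; sign-off gives no verdict, so success is judged only from my own checks.

**What I did:** I took the fork from the small stand and straddled the bar just inside the collar. I drew the collar to the stops, felt at about 21.5 mm of draw. I held it there at 11.5–15 N along the bar, by the wrist sensor, for about 1.4 s. Then I let the bar come back and put the fork home in its stand.

**Last checks:**
- **Fork:** its handle top is at 102–103 mm. Its position is within about 1 mm and its angle within about 1–3° of where it stood at the start. The gripper is clear above it.
- **Link:** the pictures show it in the tray between the cheeks, seen there both while the fork was pressed on the stops and after. After the draw its top was at about 61 mm, so its underside is at roughly 13 mm.
- **Bystanders:** the key, corner and rack look undisturbed in the last picture. I did not re-measure them, and the mallet, cup and jar were out of that view or only just in it.

**Disagreements and gaps:**
- The cameras differed by a constant 3 mm or so between themselves, so I worked from differences within one camera.
- The tool picked up about 2.5° of tilt while pressing. It stayed until release and did not affect seating the fork.
- In the last scene image the network did not find the link, so its final place there is by eye.

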